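# Wedge the bead mould tight in its clamp frame

## Robot

A 6-joint arm with a two-finger parallel gripper is mounted at the origin on the work surface. World frame = base frame: x ahead of the robot, y to its left, z up, the work surface at z = 0. Lengths are in m, angles in rad, forces in N, time in s.
With the tool pointing down it reaches from about 0.275 to 0.825 m from the base axis. Payload 5.2 kg.
Tool frame: the origin (TCP) lies on the front face of the gripper's body, between the roots of the fingers; the fingertips stand 84 mm ahead of it and the grasp point (between the pads) lies 65 mm ahead of it; z points along the fingers, y is the line along which they close (so a half turn about z gives the same grasp; the last joint's range is limited). The gripper opens to 93 mm and grips with 3 to 60 N. Pads are 15 mm wide; open, the fingers measure 128 mm over their backs; the gripper's body (75 mm by 188 mm) begins 65 mm behind the grasp point.
Start: joints at [1.036, 0.259, 1.535, -0, 1.348, -0.203], TCP at [0.179, 0.52, 0.303] pointing down, gripper open.
Joint ranges: [-3.14, 3.14], [-0.91, 2.08], [0.19, 2.58], [-1.22, 4.36], [0.22, 2.71], [-3.12, 3.12]. Speed limits (rad/s): [2.57, 2.57, 3.14, 3.14, 3.14, 3.14].

## Interface

Orientations are given as a 3x3 rotation matrix whose columns are the frame's x, y, z axes.
In Python, from station import * gives the robot as it stands. The module is installed in compiled form; this text tells all that it offers.
- The arm moves only by the tool play_rows, never from a script. Its argument "rows" is one flat list of numbers, 6 for each row, row after row: the shift along the tool's x, y, z in m, then the turn, a rotation vector about the tool's x, y, z in rad. In form: [x, y, z, wx, wy, wz, x, y, z, wx, wy, wz, ...]. A call has exactly 10 rows; each row shifts and turns the commanded pose from where the row before left it, along the tool's axes as they then stand; what a row does not reach is not made up. A row lasts 1/10 s, in which the tool goes at most 50 mm and 8.59 degrees, less where a joint would pass 70% of its speed; a pose out of reach is approached as far as the arm can. A call is refused whole if a number of a shift passes 0.05 or a number of a turn 0.15, either way. A call with a gripper value outside its range is refused whole. "fingers" is the opening, from -1 (shut) to 1 (fully open), set as the call begins (left out, the last holds). The fingers move at their own pace and stop on an object; "squeeze" is the grip in N (left out, the last holds). Time passes only in rows, so rows that do not move let the fingers close, or fill a call up. It gives the time, the measured TCP pose, the force, the opening and the grip force at its end, in the units of the state.
- get_state(): the state, without advancing time (a new reading comes with each control period).
- get_image(name): name is "scene" or "top" or "wrist"; returns (picture, depth): 480x640x3 uint8, red, green, blue; 480x640 float32, m along the optical axis (not along the pixel's ray), 0 where there is no reading.
- camera_info(name): a dict with "fov_y" (degrees; the focal length in pixels is half the picture's height over the tangent of half this angle, whatever the lens; pixels are square), "cx", "cy" (the principal point, pixels), "camera_from_world" (4x4, takes a point from world to camera coordinates). Camera axes: x right, y down, z forward; pixel columns grow to the right and rows downward; lengths in m; the calibration is good to about 2 mm. The wrist camera is an equidistant fisheye: a pixel r from the principal point sees the ray r / f radians off the axis. A picture is of the moment at which its call begins: read the wrist's pose just before it. camera_info takes no time and is no camera call; for the wrist camera it gives the pose at the moment of the call.
- finish_job(): hands the job in; it is judged then, once.
Trained networks look in the newest picture that a camera, given by its name, has taken for a name from the list of things; names that differ only in an ending like _2 or _b are one class to them, and where a whole thing is asked for, a point or a joint stands for the part that bears it (a point fixed in the world has none). Each returns a list of dicts, best first, with "p" (0 to 1); they miss things now and then, are a little off and sometimes report something else, mostly with a low value. They report only what shows in the picture. A call takes as long as a camera call. They do not tell look-alikes from the thing itself.
- masks_of(camera, query): "region" (480x640 bool, what is visible of it) and "box" ([left, top, right, bottom] as shares, 0 to 1, of the picture: columns of its width, rows of its height, round what is visible of it).
- pinpoint(camera, query): "position" ([column, row] as shares, 0 to 1, of the picture: columns of its width, rows of its height: a listed point, or the origin of a listed thing).
The state is a dict: "time": time; "joints": joint angles; "joint_vel": joint speeds; "joint_torque": joint torques, N m; "tcp_pos": TCP position; "tool_rot": TCP orientation; "contact_force": force on the tool from outside, world axes, zero at the start; "torque": the same for the moment, N m; "gripper_width": finger opening in m; "gripper_force": force on a finger pad.
Only numpy, scipy, OpenCV 4.12 (cv2) and the standard library are available. Lean on these libraries where they do the work, as an engineer would, in place of code of your own. Each camera call takes 0.05 s, during which the arm holds its last target. There are 200 camera calls.

## Task

Pick up the bronze paddle and, with the underside of its blade, tap or push the red-topped wedge down into its slot until it stops going any further and the graphite bead mould is clamped tight. Be gentle: light blows only, no hammering, and no fingers on the wedge or the mould. Then stand the paddle upright in the round aluminium tray and let go, leaving the mortar and the marble board where they are.

Things in the scene. Friction and masses are not known exactly. Their poses are not given: they have to be found in the camera images.
- paddle: Cast bronze shaping paddle, about 0.4 kg, standing upright on the tiles. Flat blade 64 x 44 x 12 mm (its x, y, z); from its middle a round handle 20 mm in diameter rises to 100 mm above the underside (flared to 28 mm just above the blade, straight from 22 to 94 mm). Origin at the centre of the blade's underside, z up along the handle.
- wedge: Steel wedge with a red 36 x 36 x 12 mm head, upright in the frame's groove, thin end down; blade 32 mm wide, 60 mm long, tapered 1:5 towards the mould. Origin at the centre of the head's flat top, z up; at the start 112 to 118 mm above the tiles. It only slides straight up or down, with about 6 N, and stops when the mould meets the end stop: 6 to 30 mm below the start, different every time.
- frame: Steel clamp frame fixed to the tiles: base 90 x 150 x 12 mm, a 62 mm high cheek behind the wedge, a 45 mm high blue end stop at the other end (set differently every time). Origin on the tiles; the wedge is 50 mm from it along the frame's +y axis, the mould lies between wedge and stop. Only the wedge is higher than 62 mm.
- mould: Dark graphite bead mould, 50 mm wide, 65 mm long, 45 mm high, loose on the frame's base (12 mm above the tiles) between wedge and end stop, a few mm of play. Origin at its underside's centre. Once it meets the stop, the push on the wedge rises by newtons per mm: 15 to 25 N makes the wedge tight and it stays; over 45 N would crack the mould.
- tray: Round aluminium bead tray, loose on the tiles, empty, 140 mm in diameter, rim 12 mm high, inner floor 3 mm above its underside and 130 mm across. Origin at the centre of its underside.
- mortar: White porcelain mortar, 104 mm across and 65 mm high, bystander. Origin at the centre of its underside.
- marbles: Wooden board 36 x 110 x 16 mm (long along its y) with four sea-green glass marbles in a row, 29 mm high overall, bystander. Origin at the centre of its underside.
There are look-alikes about, which are no part of the job. What is shaped like the paddle but blue, purple or turquoise is not meant.

How it is judged:
On the way, in this order (a step that is already met when the one before it is completed fails the run):
1. the paddle is lifted clear of the tiles (height (world z) of paddle above 0.05 m), for 0.1 s.
2. the wedge is driven down with the paddle until it stops against the mould (paddle pushing on the wedge, wedge pressing the mould with over 10 N) (contact force between wedge and mould above 10 N and contact force between paddle and wedge above 5 N), for 0.04 s.
At the end, for the whole second after the job is handed in: The wedge is jammed home and still presses on the mould with more than 8 N by itself; the paddle stands upright (within 0.08 rad), at rest, flat on the floor of the round tray, within 35 mm of its centre, and the tray lies flat (contact force between wedge and mould above 8 N and horizontal distance between paddle and tray below 0.035 m and z of paddle in the frame of tray below 0.008 m and angle between paddle's own z axis and vertical below 0.08 rad and angle between tray's own z axis and vertical below 0.05 rad and linear speed of paddle below 0.02 m/s); the robot touches nothing.
It fails at once if the wedge is struck or pushed with more than 45 N (contact force between paddle and wedge above 45 N).
It fails at once if the robot touches the wedge itself (contact force between the arm and wedge above 1 N).
It fails at once if the fingers touch the wedge (contact force between the fingers and wedge above 1 N).
It fails at once if the fingers touch the mould (contact force between the fingers and mould above 1 N).
It fails at once if a bystander (mortar or marble board) is shifted by more than 20 mm (distance of any of mortar, marbles from where it was at the start of the episode above 0.02 m).
It also fails if it takes over 45 s, if anything falls off the work surface, if the arm or the gripper's body presses on something with over 40 N, if the wrist force passes 120 N, or if a joint passes its speed limit or range.

## Working session

There is one attempt and no reset: what is moved stays moved. The work goes in short steps, Python scripts to look and compute and a tool call to move; the robot and the scene stay as the last step left them, time stands still between calls to the robot, and variables do not carry over. Pictures are saved under pics/ and viewed, at most 10 in all, crops included, and the job is handed in when it is done.

Besides the shell and the picture viewer there is one more tool, called after "Call:" as name(argument=value, ...) on one line, values as JSON. play_rows: Moves the arm, as the interface text tells. Its arguments: {"type":"object","properties":{"rows":{"type":"array","items":{"type":"number"}},"fingers":{"type":"number"},"squeeze":{"type":"number"}},"required":["rows"]}

```bash
mkdir -p pics; cat > h.py <<'E'
from station import *
import numpy as np, cv2
def world(cam,uv,d,info=None):
    i=info or camera_info(cam); f=240/np.tan(np.radians(i["fov_y"])/2)
    uv=np.atleast_2d(uv).astype(float); d=np.atleast_1d(d)
    x=(uv[:,0]-i["cx"])/f; y=(uv[:,1]-i["cy"])/f
    if cam=="wrist":
        r=np.hypot(x,y)+1e-12; s=np.tan(r)/r; x=x*s;y=y*s
    p=np.c_[x*d,y*d,d,np.ones(len(d))]
    return (np.linalg.inv(i["camera_from_world"])@p.T).T[:,:3]
def shot(cam,fn=None):
    i=camera_info(cam); im,d=get_image(cam)
    if fn: cv2.imwrite("pics/"+fn,im[:,:,::-1])
    return im,d,i
E
python3 - <<'E'
from h import *
s=get_state();print(s["time"],s["tcp_pos"],s["tool_rot"],s["contact_force"])
ims=[]
for c in("top","scene"):
    im,d,i=shot(c,c+"0.png");print(c,i["fov_y"],np.linalg.inv(i["camera_from_world"]).round(3).tolist())
    for n in("paddle","wedge","frame","mould","tray","mortar","marbles"):
        for m in masks_of(c,n)[:5]:
            if m["p"]<.2: continue
            r=m["region"]&(d>0); v,u=np.nonzero(r)
            if len(v)<5: continue
            w=world(c,np.c_[u,v],d[r],i); top=np.percentile(w[:,2],98); t=w[w[:,2]>top-.006]
            print(c,n,round(m["p"],2),len(v),"px",[int(u.mean()),int(v.mean())],"top",round(top,4),"ctr",((t.max(0)+t.min(0))/2).round(3)[:2],"rgb",im[r].mean(0).astype(int))
E
```

```text
0.0 [0.17894172 0.51966245 0.30193697] [[-9.45440726e-01  3.25792866e-01 -9.17179968e-04]
 [ 3.25793948e-01  9.45439564e-01 -1.52770814e-03]
 [ 3.69421817e-04 -1.74316917e-03 -9.99998412e-01]] [ 0.38168543 -0.14943082  0.23166801]
top 52.456911419361504 [[-0.002, -0.99, 0.14, 0.454], [-1.0, 0.004, 0.011, -0.083], [-0.012, -0.14, -0.99, 1.047], [0.0, 0.0, 0.0, 1.0]]
top paddle 0.89 649 px [403, 229] top 0.0987 ctr [ 0.637 -0.245] rgb [114  81  53]
top paddle 0.84 668 px [349, 201] top 0.0987 ctr [ 0.701 -0.129] rgb [ 62 117 106]
top paddle 0.68 910 px [414, 320] top 0.0277 ctr [ 0.444 -0.262] rgb [143 137  93]
top paddle 0.65 643 px [454, 230] top 0.0983 ctr [ 0.631 -0.352] rgb [ 55  73 126]
top paddle 0.64 662 px [410, 178] top 0.0979 ctr [ 0.749 -0.26 ] rgb [ 96  60 103]
top wedge 0.54 361 px [289, 287] top 0.1168 ctr [ 0.507 -0.007] rgb [160  53  45]
top frame 0.73 1973 px [305, 282] top 0.116 ctr [ 0.508 -0.006] rgb [139 113 104]
top mould 0.94 634 px [307, 279] top 0.0581 ctr [ 0.527 -0.041] rgb [65 61 57]
top tray 0.62 3232 px [179, 230] top 0.0109 ctr [0.639 0.241] rgb [168 169
[... 687 characters left out ...]
985 ctr [ 0.637 -0.35 ] rgb [ 38  61 106]
scene paddle 0.67 707 px [263, 273] top 0.099 ctr [ 0.702 -0.128] rgb [25 98 91]
scene wedge 0.94 463 px [368, 252] top 0.1175 ctr [ 0.51  -0.006] rgb [101  51  44]
scene wedge 0.45 475 px [266, 238] top 0.0991 ctr [ 0.64  -0.243] rgb [88 63 35]
scene frame 0.74 1911 px [355, 272] top 0.1166 ctr [ 0.509 -0.005] rgb [94 80 75]
scene mould 0.82 652 px [350, 267] top 0.0588 ctr [ 0.535 -0.035] rgb [28 28 29]
scene tray 0.66 4265 px [390, 383] top 0.0126 ctr [0.64 0.24] rgb [172 172 172]
scene mortar 0.89 2259 px [479, 331] top 0.0662 ctr [0.448 0.261] rgb [144 143 137]
scene marbles 0.61 367 px [327, 224] top 0.0293 ctr [ 0.447 -0.261] rgb [121 118  81]
```

```bash
python3 - <<'E'
import cv2,numpy as np
a=cv2.imread("pics/top0.png")[130:380,100:500]
cv2.imwrite("pics/top0c.png",cv2.resize(a,None,fx=2,fy=2))
E
```

```text
(no output)
```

View pics/top0c.png

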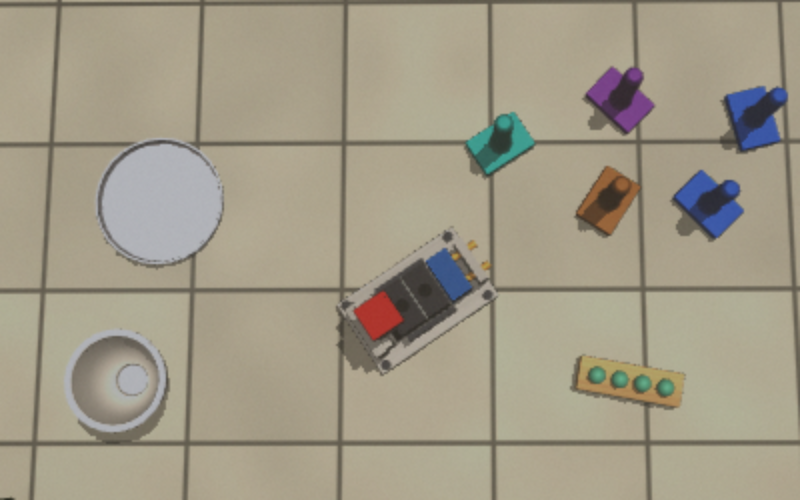

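```bash
python3 - <<'E'
from h import *
# yaw estimates from top-view depth: paddle blade (z 6-18mm), wedge head
for c in ("top","scene"):
    im,d,i=shot(c)
    v,u=np.nonzero(d>0); w=world(c,np.c_[u,v],d[d>0],i); rgb=im[d>0].astype(int)
    def rect(sel,n):
        p=w[sel][:,:2]
        print(c,n,sel.sum(),"mean",p.mean(0).round(4),"minrect",cv2.minAreaRect((p*1000).astype(np.float32)),"z",np.median(w[sel][:,2]).round(4))
    near=lambda x,y,r:np.hypot(w[:,0]-x,w[:,1]-y)<r
    rect(near(.638,-.244,.045)&(w[:,2]>.006)&(w[:,2]<.017),"blade")
    rect(near(.638,-.244,.045)&(w[:,2]>.09),"knob")
    rect(near(.508,-.006,.035)&(w[:,2]>.108),"wedge head")
    rect(near(.53,-.04,.05)&(w[:,2]>.053)&(w[:,2]<.061)&(rgb.max(1)<110),"mould")
    rect(near(.64,.24,.09)&(w[:,2]>.008),"tray rim")
    rect(near(.53,-.04,.11)&(w[:,2]>.008)&(w[:,2]<.016),"base")
E
```

```text
top blade 423 mean [ 0.6337 -0.242 ] minrect ((637.0851440429688, -244.8536376953125), (43.79388427734375, 64.374755859375), 56.723594665527344) z 0.01
top knob 76 mean [ 0.6365 -0.2443] minrect ((637.0968017578125, -244.24459838867188), (18.808732986450195, 17.56635856628418), 38.02131271362305) z 0.0958
top wedge head 355 mean [ 0.5076 -0.0061] minrect ((508.0126037597656, -5.971477508544922), (36.32312774658203, 36.03703308105469), 34.52042770385742) z 0.1137
top mould 504 mean [ 0.5289 -0.0399] minrect ((529.5350341796875, -38.174339294433594), (50.00749206542969, 89.204345703125), 33.9781608581543) z 0.0552
top tray rim 244 mean [0.6408 0.2459] minrect ((638.6551513671875, 241.24191284179688), (138.79718017578125, 136.16989135742188), 45.51393127441406) z 0.01
top base 899 mean [ 0.5274 -0.0444] minrect ((530.0888061523438, -39.10295867919922), (89.7750015258789, 149.28179931640625), 34.284934997558594) z 0.0102
scene blade 197 mean [ 0.6388 -0.2412] minrect ((638.64013671875, -245.98617553710938), (48.209285736083984, 64.17292022705078), 55.432350158691406) z 0.0117
scene knob 43 mean [ 0.6408 -0.2418] minrect ((639.8800659179688, -242.9423065185547), (15.965729713439941, 16.9110107421875), 81.75032043457031) z 0.0963
scene wedge head 207 mean [ 0.5117 -0.0035] minrect ((510.0238952636719, -6.319561004638672), (37.56981658935547, 36.361366271972656), 34.374019622802734) z 0.1155
scene mould 391 mean [ 0.5347 -0.0363] minrect ((529.4265747070312, -37.63869094848633), (54.86500549316406, 87.00960540771484), 33.70215606689453) z 0.0568
scene tray rim 522 mean [0.6391 0.2407] minrect ((640.193603515625, 240.2457275390625), (139.27101135253906, 137.64242553710938), 46.0366325378418) z 0.0113
scene base 560 mean [ 0.5505 -0.0163] minrect ((532.2279663085938, -39.09026336669922), (93.1793212890625, 149.37506103515625), 33.8740234375) z 0.0118
```

The top crop shows one bronze paddle at crop (608,200). The red wedge head is at (378,316), the tray at (160,202), and the look-alikes are purple, turquoise and two blue. Both views agree to about 2 mm: paddle (0.638, -0.244), wedge (0.509, -0.006, top about 0.115) and tray (0.639, 0.241). I can keep the current yaw.

Call:
play_rows(rows=[-0.034,-0.0286,0,0,0,0,-0.034,-0.0286,0,0,0,0,-0.034,-0.0286,0,0,0,0,-0.034,-0.0286,0,0,0,0,-0.034,-0.0286,0,0,0,0,-0.034,-0.0286,0,0,0,0,-0.034,-0.0286,0,0,0,0,-0.034,-0.0286,0,0,0,0,-0.034,-0.0286,0,0,0,0,-0.034,-0.0286,0,0,0,0], fingers=1, squeeze=55)

```text
time: 1.9
tcp_pos: [0.4081, 0.1371, 0.3031]
tool_rot: [[-0.945, 0.326, 0.001], [0.326, 0.945, 0.0], [-0.001, 0.001, -1.0]]
contact_force: [-0.5, 0.2, -0.2]
gripper_width: 0.0931
gripper_force: 0.0
```

Call:
play_rows(rows=[-0.034,-0.0286,0,0,0,0,-0.034,-0.0286,0,0,0,0,-0.034,-0.0286,0,0,0,0,-0.034,-0.0286,0,0,0,0,-0.034,-0.0286,0,0,0,0,-0.034,-0.0286,0,0,0,0,-0.034,-0.0286,0,0,0,0,-0.034,-0.0286,0,0,0,0,-0.034,-0.0286,0,0,0,0,0,0,0,0,0,0])

```text
time: 2.9
tcp_pos: [0.6145, -0.2093, 0.3011]
tool_rot: [[-0.944, 0.33, -0.0], [0.33, 0.944, -0.002], [-0.0, -0.002, -1.0]]
contact_force: [-0.2, 0.7, -0.4]
gripper_width: 0.093
gripper_force: 0.0
```

```bash
cat > w.py <<'E'
from h import *
s=get_state();R=np.array(s["tool_rot"]);t=np.array(s["tcp_pos"])
print(s["time"],t.round(4),"tilt",R[:,2].round(4),"F",np.round(s["contact_force"],2),"w",s["gripper_width"])
def to(x,y,z,why=""):
    d=R.T@(np.array([x,y,z])-t); print(why,"tool shift",d.round(4))
E
python3 - <<'E'
from w import *
im,d,i=shot("wrist","w1.png")
for m in masks_of("wrist","paddle"):
    r=m["region"]&(d>0);v,u=np.nonzero(r)
    if len(v)<20: continue
    w=world("wrist",np.c_[u,v],d[r],i); k=w[w[:,2]>.09]; b=w[(w[:,2]>.005)&(w[:,2]<.017)]
    print(m["p"],im[r].mean(0).astype(int),len(k),len(b))
    for q in(k,b):
        if len(q)>9: print(q[:,2].max().round(4),cv2.minAreaRect((q[:,:2]*1000).astype(np.float32)))
to(.638,-.244,.302,"over paddle")
E
```

```text
2.9 [ 0.6145 -0.2093  0.3011] tilt [-1.0e-04 -1.6e-03 -1.0e+00] F [-0.24  0.73 -0.39] w 0.09296164764144296
0.97 [14 39 95] 179 398
0.1002 ((727.6913452148438, -402.65411376953125), (12.946064949035645, 16.906898498535156), 37.70155715942383)
0.017 ((750.5748901367188, -398.3232421875), (27.01275062561035, 42.82220458984375), 42.25188446044922)
0.94 [ 20  52 120] 23 1153
0.2401 ((602.4166870117188, -304.71478271484375), (15.146890640258789, 109.50435638427734), 14.400788307189941)
0.0169 ((631.7141723632812, -353.3598937988281), (64.15434265136719, 45.00308609008789), 45.50829315185547)
0.91 [  7 105  96] 3 1704
0.0168 ((699.564697265625, -130.52801513671875), (44.93880081176758, 64.62550354003906), 33.04010009765625)
0.65 [57 23 71] 289 202
0.1 ((746.443603515625, -260.5911865234375), (17.7947940826416, 16.198678970336914), 34.49303436279297)
0.0123 ((744.2931518554688, -255.14328002929688), (72.28297424316406, 24.905136108398438), 19.320053100585938)
0.6 [98 58 20] 423 1705
0.1007 ((636.0278930664062, -245.616943359375), (18.582056045532227, 18.65697479248047), 14.967120170593262)
0.017 ((636.124267578125, -245.81842041015625), (44.65707015991211, 63.820377349853516), 56.73833084106445)
over paddle tool shift [-0.0336 -0.025  -0.0008]
```

Call:
play_rows(rows=[-0.0165,-0.013,0,0,0,0,-0.0165,-0.013,0,0,0,0,0,0,0.026,0,0,0,0,0,0.03,0,0,0,0,0,0.03,0,0,0,0,0,0.03,0,0,0,0,0,0.03,0,0,0,0,0,0.02,0,0,0,0,0,0.012,0,0,0,0,0,0,0,0,0])

```text
time: 4.0
tcp_pos: [0.6347, -0.2379, 0.1234]
tool_rot: [[-0.946, 0.325, -0.003], [0.325, 0.946, 0.002], [0.003, 0.001, -1.0]]
contact_force: [0.3, -0.2, 0.0]
gripper_width: 0.0932
gripper_force: 0.0
```

Call:
play_rows(rows=[0,0,0,0,0,0,0,0,0,0,0,0,0,0,0,0,0,0,0,0,0,0,0,0,0,0,0,0,0,0,0,0,0,0,0,0,0,0,0,0,0,0,0,0,0,0,0,0,0,0,0,0,0,0,0,0,0,0,0,0], fingers=-1, squeeze=55)

```text
time: 5.0
tcp_pos: [0.6358, -0.2405, 0.1253]
tool_rot: [[-0.945, 0.326, 0.001], [0.326, 0.945, -0.002], [-0.001, -0.001, -1.0]]
contact_force: [0.1, -2.1, 0.6]
gripper_width: 0.0196
gripper_force: 55.0
```

Call:
play_rows(rows=[0,0,-0.01,0,0,0,0,0,-0.02,0,0,0,0,0,-0.03,0,0,0,0,0,-0.03,0,0,0,0,0,-0.03,0,0,0,0,0,-0.02,0,0,0,0.01,0.009,0,0,0,0,0.02,0.018,0,0,0,0,0.02,0.018,0,0,0,0,0.02,0.018,0,0,0,0])

```text
time: 6.0
tcp_pos: [0.5888, -0.1556, 0.2641]
tool_rot: [[-0.945, 0.326, -0.002], [0.326, 0.945, 0.002], [0.002, 0.001, -1.0]]
contact_force: [0.4, -0.5, -4.3]
gripper_width: 0.0192
gripper_force: 55.0
```

Call:
play_rows(rows=[0.02,0.018,0,0,0,0,0.02,0.018,0,0,0,0,0.02,0.018,0,0,0,0,0.02,0.018,0,0,0,0,0.02,0.018,0,0,0,0,0.02,0.018,0,0,0,0,0.01,0.01,0,0,0,0,0,0,0,0,0,0,0,0,0,0,0,0,0,0,0,0,0,0])

```text
time: 7.0
tcp_pos: [0.5061, -0.004, 0.2648]
tool_rot: [[-0.945, 0.326, 0.001], [0.326, 0.945, -0.0], [-0.001, -0.0, -1.0]]
contact_force: [0.2, -0.4, -4.2]
gripper_width: 0.0195
gripper_force: 55.0
```

```bash
python3 - <<'E'
from w import *
for k in range(3): print(np.round(get_state()["tcp_pos"],4))
for c in("scene","wrist","top"):
    im,d,i=shot(c,c+"2.png")
    v,u=np.nonzero(d>0);w=world(c,np.c_[u,v],d[d>0],i);rgb=im[d>0].astype(int)
    br=(rgb[:,0]>1.15*rgb[:,1])&(rgb[:,1]>1.2*rgb[:,2])&(np.hypot(w[:,0]-.509,w[:,1]+.006)<.06)&(w[:,2]>.12)
    rd=(rgb[:,0]>2*rgb[:,1])&(rgb[:,0]>60)&(np.hypot(w[:,0]-.509,w[:,1]+.006)<.05)&(w[:,2]<.13)
    for n,q in(("bronze",br),("red",rd)):
        if q.sum()>10: print(c,n,q.sum(),w[q].min(0).round(4),w[q].max(0).round(4),cv2.minAreaRect((w[q][:,:2]*1000).astype(np.float32)))
a=cv2.imread("pics/scene2.png")[120:370,240:500];b=cv2.imread("pics/wrist2.png")
cv2.imwrite("pics/c2.png",np.hstack([cv2.resize(a,(390,375)),cv2.resize(b,(400,375))]))
E
```

```text
7.0 [ 0.5061 -0.004   0.2648] tilt [ 5.e-04 -4.e-04 -1.e+00] F [ 0.15 -0.36 -4.23] w 0.01945760536775412
[ 0.5061 -0.004   0.2648]
[ 0.5061 -0.004   0.2648]
[ 0.5061 -0.004   0.2648]
scene bronze 812 [ 0.4752 -0.0433  0.1398] [0.5533 0.0406 0.3806] ((514.523681640625, 4.356201171875), (84.1864242553711, 67.23136138916016), 62.88478088378906)
scene red 171 [ 0.4892 -0.0218  0.1072] [0.5303 0.019  0.1184] ((508.7079772949219, -4.442218780517578), (37.53642654418945, 32.30719757080078), 35.10712814331055)
wrist bronze 18687 [ 0.4585 -0.0473  0.1401] [0.544  0.0534 0.3051] ((491.21759033203125, 4.267459869384766), (114.03434753417969, 55.0309944152832), 56.68324661254883)
wrist red 16 [ 0.4993 -0.0429  0.056 ] [ 0.5169 -0.0278  0.1165] ((508.3363342285156, -35.11297607421875), (1.704460620880127, 23.1467342376709), 50.65283203125)
```

View pics/c2.png

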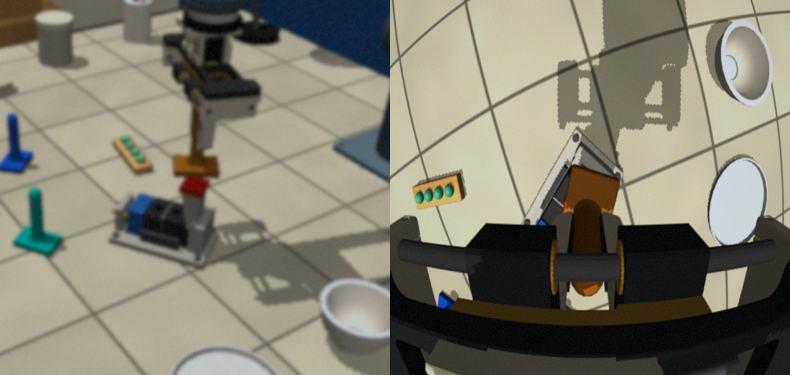

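The left crop (scene) shows the paddle upright about 25 mm over the red head at (195,188). The right crop (wrist) shows the blade at (595,190), clear of everything. Next I check its centring.

```bash
python3 - <<'E'
from w import *
for c in("scene","wrist"):
    im,d,i=shot(c)
    v,u=np.nonzero(d>0);w=world(c,np.c_[u,v],d[d>0],i);rgb=im[d>0].astype(int)
    br=(rgb[:,0]>1.15*rgb[:,1])&(rgb[:,1]>1.2*rgb[:,2])&(np.hypot(w[:,0]-.509,w[:,1]+.006)<.045)
    for lo,hi in((.136,.149),(.149,.158)):
        q=br&(w[:,2]>lo)&(w[:,2]<hi)
        if q.sum()>10: print(c,q.sum(),np.percentile(w[q][:,2],[2,50,98]).round(4),cv2.minAreaRect((w[q][:,:2]*1000).astype(np.float32)))
E
```

```text
7.15 [ 0.5059 -0.004   0.2646] tilt [-1.e-04 -1.e-04 -1.e+00] F [-0.24  0.79 -4.37] w 0.01915856006435275
scene 85 [0.1412 0.1455 0.1488] ((525.41845703125, 6.838619232177734), (25.50151824951172, 67.1183853149414), 32.48664855957031)
scene 298 [0.1495 0.1514 0.1572] ((511.3216857910156, -4.303031921386719), (45.19697952270508, 62.047454833984375), 57.81689453125)
wrist 393 [0.1413 0.1483 0.149 ] ((496.510986328125, 1.699686050415039), (43.779666900634766, 36.78607940673828), 56.769371032714844)
wrist 3705 [0.1491 0.1502 0.157 ] ((496.87591552734375, 1.5742874145507812), (43.6199951171875, 37.072540283203125), 56.6949348449707)
```

Call:
play_rows(rows=[0,0,0.004,0,0,0,0,0,0.004,0,0,0,0,0,0.003,0,0,0,0,0,0.003,0,0,0,0,0,0.001,0,0,0,0,0,0.001,0,0,0,0,0,0.001,0,0,0,0,0,0.001,0,0,0,0,0,0.001,0,0,0,0,0,0.001,0,0,0])

```text
time: 8.25
tcp_pos: [0.5055, -0.0032, 0.2447]
tool_rot: [[-0.945, 0.326, 0.0], [0.326, 0.945, -0.0], [-0.0, -0.0, -1.0]]
contact_force: [0.1, 0.1, -3.8]
gripper_width: 0.0192
gripper_force: 55.0
```

Call:
play_rows(rows=[0,0,0.0006,0,0,0,0,0,0.0006,0,0,0,0,0,0.0006,0,0,0,0,0,0.0006,0,0,0,0,0,0.0006,0,0,0,0,0,0.0006,0,0,0,0,0,0.0006,0,0,0,0,0,0.0006,0,0,0,0,0,0.0006,0,0,0,0,0,0.0006,0,0,0])

```text
time: 9.25
tcp_pos: [0.5055, -0.0032, 0.2389]
tool_rot: [[-0.945, 0.326, 0.0], [0.326, 0.945, -0.0], [-0.0, 0.0, -1.0]]
contact_force: [-2.6, -0.6, -0.9]
gripper_width: 0.0191
gripper_force: 55.0
```

Call:
play_rows(rows=[0,0,0.0005,0,0,0,0,0,0.0005,0,0,0,0,0,0.0005,0,0,0,0,0,0.0005,0,0,0,0,0,0.0005,0,0,0,0,0,0.0005,0,0,0,0,0,0.0005,0,0,0,0,0,0.0005,0,0,0,0,0,0.0005,0,0,0,0,0,0.0005,0,0,0])

```text
time: 10.25
tcp_pos: [0.5055, -0.0032, 0.2338]
tool_rot: [[-0.945, 0.326, 0.0], [0.326, 0.945, -0.0], [-0.0, -0.0, -1.0]]
contact_force: [-1.9, 0.9, -0.1]
gripper_width: 0.0193
gripper_force: 55.0
```

Call:
play_rows(rows=[0,0,0.0004,0,0,0,0,0,0.0004,0,0,0,0,0,0.0004,0,0,0,0,0,0.0004,0,0,0,0,0,0.0004,0,0,0,0,0,0.0004,0,0,0,0,0,0.0004,0,0,0,0,0,0.0004,0,0,0,0,0,0.0004,0,0,0,0,0,0.0004,0,0,0])

```text
time: 11.25
tcp_pos: [0.5055, -0.0032, 0.2297]
tool_rot: [[-0.945, 0.326, 0.0], [0.326, 0.945, 0.0], [-0.0, 0.0, -1.0]]
contact_force: [-1.5, 1.0, 1.1]
gripper_width: 0.0195
gripper_force: 55.0
```

```bash
python3 -c "
from w import *
im,d,i=shot('scene','s3.png')
v,u=np.nonzero(d>0);w=world('scene',np.c_[u,v],d[d>0],i);rgb=im[d>0].astype(int)
q=(rgb[:,0]>2*rgb[:,1])&(rgb[:,0]>50)&(np.hypot(w[:,0]-.509,w[:,1]+.006)<.05)
print(np.percentile(w[q][:,2],[1,50,99]),q.sum())
cv2.imwrite('pics/s3c.png',cv2.resize(cv2.imread('pics/s3.png')[190:310,300:440],None,fx=4,fy=4))"
```

```text
11.25 [ 0.5055 -0.0032  0.2297] tilt [ 1.e-04  0.e+00 -1.e+00] F [-1.51  0.97  1.13] w 0.019507799392690976
[0.0964052  0.1023455  0.10889548] 38
```

View pics/s3c.png

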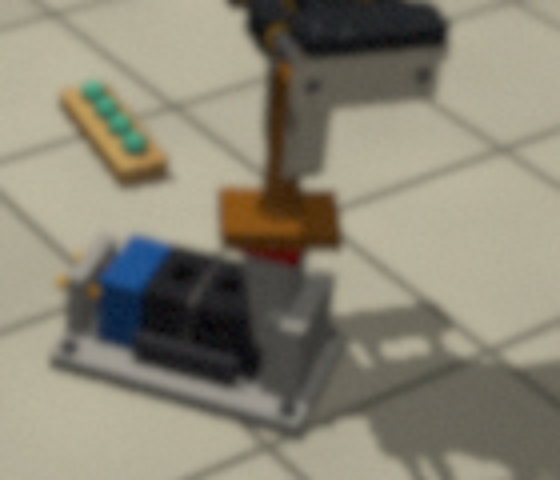

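The blade sits flat on the red head at (278,252), and the wedge is sliding with about 5 N. I continue slowly.

Call:
play_rows(rows=[0,0,0.0004,0,0,0,0,0,0.0004,0,0,0,0,0,0.0004,0,0,0,0,0,0.0004,0,0,0,0,0,0.0004,0,0,0,0,0,0.0004,0,0,0,0,0,0.0004,0,0,0,0,0,0.0004,0,0,0,0,0,0.0004,0,0,0,0,0,0.0004,0,0,0])

```text
time: 12.3
tcp_pos: [0.5055, -0.0032, 0.2257]
tool_rot: [[-0.945, 0.326, 0.0], [0.326, 0.945, -0.0], [-0.0, -0.0, -1.0]]
contact_force: [-0.8, 0.7, 1.2]
gripper_width: 0.019
gripper_force: 55.0
```

Call:
play_rows(rows=[0,0,0.0004,0,0,0,0,0,0.0004,0,0,0,0,0,0.0004,0,0,0,0,0,0.0004,0,0,0,0,0,0.0004,0,0,0,0,0,0.0004,0,0,0,0,0,0.0004,0,0,0,0,0,0.0004,0,0,0,0,0,0.0004,0,0,0,0,0,0.0004,0,0,0])

```text
time: 13.3
tcp_pos: [0.5055, -0.0032, 0.2217]
tool_rot: [[-0.945, 0.326, 0.0], [0.326, 0.945, 0.0], [-0.0, 0.0, -1.0]]
contact_force: [-1.1, 0.3, 0.7]
gripper_width: 0.0198
gripper_force: 55.0
```

Call:
play_rows(rows=[0,0,0.0004,0,0,0,0,0,0.0004,0,0,0,0,0,0.0004,0,0,0,0,0,0.0004,0,0,0,0,0,0.0004,0,0,0,0,0,0.0004,0,0,0,0,0,0.0004,0,0,0,0,0,0.0004,0,0,0,0,0,0.0004,0,0,0,0,0,0.0004,0,0,0])

```text
time: 14.3
tcp_pos: [0.5055, -0.0032, 0.2191]
tool_rot: [[-0.945, 0.326, 0.001], [0.326, 0.945, -0.0], [-0.001, 0.0, -1.0]]
contact_force: [-4.7, 1.5, 13.9]
gripper_width: 0.0191
gripper_force: 55.0
```

It has met the stop, with about 18 N on the wedge. I add a little more.

Call:
play_rows(rows=[0,0,0.0003,0,0,0,0,0,0.0003,0,0,0,0,0,0.0003,0,0,0,0,0,0.0003,0,0,0,0,0,0,0,0,0,0,0,0,0,0,0,0,0,0,0,0,0,0,0,0,0,0,0,0,0,0,0,0,0,0,0,0,0,0,0])

```text
time: 15.3
tcp_pos: [0.5055, -0.0032, 0.2189]
tool_rot: [[-0.946, 0.325, 0.002], [0.325, 0.946, -0.001], [-0.002, 0.0, -1.0]]
contact_force: [-6.6, 0.7, 18.7]
gripper_width: 0.0193
gripper_force: 55.0
```

Call:
play_rows(rows=[0,0,0.0003,0,0,0,0,0,0.0003,0,0,0,0,0,0.0002,0,0,0,0,0,0,0,0,0,0,0,0,0,0,0,0,0,0,0,0,0,0,0,0,0,0,0,0,0,0,0,0,0,0,0,0,0,0,0,0,0,0,0,0,0])

```text
time: 16.3
tcp_pos: [0.5055, -0.0032, 0.2187]
tool_rot: [[-0.946, 0.325, 0.002], [0.325, 0.946, -0.001], [-0.002, -0.0, -1.0]]
contact_force: [-8.7, 2.8, 22.7]
gripper_width: 0.0189
gripper_force: 55.0
```

Call:
play_rows(rows=[0,0,-0.002,0,0,0,0,0,-0.002,0,0,0,0,0,-0.006,0,0,0,0,0,-0.02,0,0,0,0,0,-0.02,0,0,0,0,0,-0.02,0,0,0,-0.0028,0.0144,0,0,0,0,-0.004,0.026,0,0,0,0,-0.004,0.026,0,0,0,0,-0.004,0.026,0,0,0,0])

```text
time: 17.3
tcp_pos: [0.5499, 0.0808, 0.2843]
tool_rot: [[-0.945, 0.326, -0.002], [0.326, 0.945, 0.0], [0.002, -0.0, -1.0]]
contact_force: [-0.3, -0.9, -4.0]
gripper_width: 0.0194
gripper_force: 55.0
```

Call:
play_rows(rows=[-0.004,0.026,0,0,0,0,-0.004,0.026,0,0,0,0,-0.004,0.026,0,0,0,0,-0.004,0.026,0,0,0,0,-0.004,0.026,0,0,0,0,-0.004,0.026,0,0,0,0,-0.004,0.026,0,0,0,0,0,0,0,0,0,0,0,0,0,0,0,0,0,0,0,0,0,0])

```text
time: 18.3
tcp_pos: [0.6348, 0.2421, 0.2844]
tool_rot: [[-0.945, 0.326, -0.002], [0.326, 0.945, -0.001], [0.002, -0.001, -1.0]]
contact_force: [-0.4, -0.1, -3.8]
gripper_width: 0.0192
gripper_force: 55.0
```

```bash
python3 - <<'E'
from w import *
for c in("scene","wrist","top"):
    im,d,i=shot(c,c+"4.png")
    v,u=np.nonzero(d>0);w=world(c,np.c_[u,v],d[d>0],i);rgb=im[d>0].astype(int)
    br=(rgb[:,0]>1.15*rgb[:,1])&(rgb[:,1]>1.2*rgb[:,2])&(np.hypot(w[:,0]-t[0],w[:,1]-t[1])<.045)
    rd=(rgb[:,0]>2*rgb[:,1])&(rgb[:,0]>60)&(np.hypot(w[:,0]-.509,w[:,1]+.006)<.03)&(w[:,2]<.13)
    tr=(np.hypot(w[:,0]-.639,w[:,1]-.241)<.09)&(w[:,2]>.008)&(w[:,2]<.016)
    bl=br&(w[:,2]<t[2]-.105)&(w[:,2]>t[2]-.14)
    for n,q in(("bronze",br),("blade",bl),("red",rd),("tray",tr)):
        if q.sum()>10: print(c,n,q.sum(),np.percentile(w[q][:,2],[1,50,99]).round(4),cv2.minAreaRect((w[q][:,:2]*1000).astype(np.float32)))
cv2.imwrite("pics/c4.png",cv2.resize(cv2.imread("pics/scene4.png")[160:460,260:560],(600,600)))
E
```

```text
18.3 [0.6348 0.2421 0.2844] tilt [-2.2e-03 -7.0e-04 -1.0e+00] F [-0.42 -0.1  -3.8 ] w 0.01922862583274946
scene bronze 1558 [0.1634 0.1786 0.3525] ((642.489501953125, 245.08499145507812), (72.28439331054688, 65.5240478515625), 59.650718688964844)
scene blade 787 [0.1627 0.1709 0.1786] ((639.3670654296875, 240.35198974609375), (45.15705871582031, 63.928951263427734), 57.229671478271484)
scene red 185 [0.0859 0.0933 0.0956] ((509.33428955078125, -5.699165344238281), (37.51737976074219, 34.33241653442383), 38.324462890625)
scene tray 530 [0.008  0.0112 0.0141] ((639.58203125, 240.98941040039062), (139.74880981445312, 137.219970703125), 54.40316390991211)
wrist bronze 17922 [0.1689 0.3076 0.3228] ((616.1907958984375, 248.49502563476562), (59.9864616394043, 61.80168151855469), 23.006072998046875)
wrist blade 4024 [0.1664 0.1705 0.1787] ((625.68896484375, 247.30897521972656), (43.49699401855469, 37.04653549194336), 56.17143630981445)
wrist red 936 [0.0896 0.0921 0.0939] ((507.05902099609375, -5.79741096496582), (35.52296829223633, 36.06377410888672), 33.180084228515625)
wrist tray 1185 [0.0081 0.0105 0.0124] ((631.015625, 242.93487548828125), (138.54127502441406, 123.2940902709961), 70.3155746459961)
top bronze 74 [0.1663 0.17   0.3008] ((629.2723388671875, 230.18695068359375), (51.585262298583984, 66.31989288330078), 70.81175231933594)
top blade 62 [0.1663 0.1698 0.1734] ((635.3267211914062, 247.23789978027344), (20.275161743164062, 67.34031677246094), 85.52796936035156)
top red 317 [0.0876 0.0913 0.0955] ((508.0442810058594, -6.063327789306641), (35.50189971923828, 34.63983917236328), 35.19481658935547)
top tray 172 [0.0081 0.0101 0.0139] ((629.1292114257812, 232.01776123046875), (111.7333755493164, 136.47491455078125), 44.399654388427734)
```

View pics/c4.png

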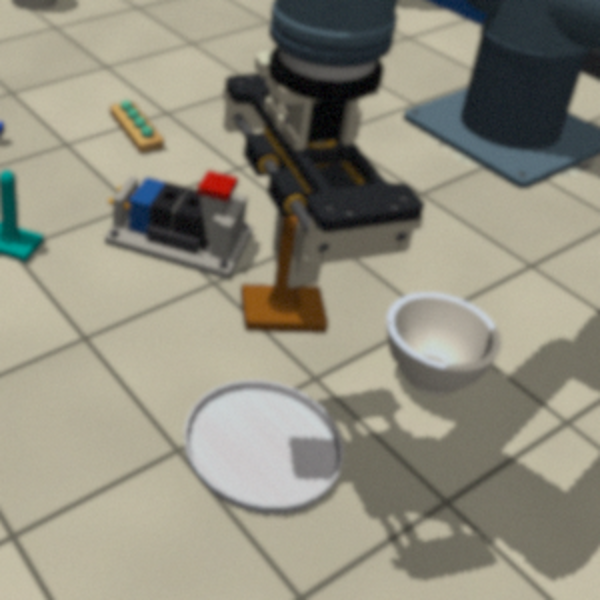

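The crop shows the red head driven down at (217,185). The paddle hangs upright at (285,305), centred over the tray (blade and tray centres agree within 1 mm in the scene view). I lower it now.

Call:
play_rows(rows=[0,0,0.02,0,0,0,0,0,0.025,0,0,0,0,0,0.025,0,0,0,0,0,0.025,0,0,0,0,0,0.02,0,0,0,0,0,0.016,0,0,0,0,0,0.01,0,0,0,0,0,0.006,0,0,0,0,0,0.003,0,0,0,0,0,0,0,0,0])

```text
time: 19.45
tcp_pos: [0.6356, 0.2422, 0.1361]
tool_rot: [[-0.945, 0.326, 0.001], [0.326, 0.945, 0.0], [-0.001, 0.0, -1.0]]
contact_force: [-0.6, -0.4, -4.0]
gripper_width: 0.0191
gripper_force: 55.0
```

Call:
play_rows(rows=[0,0,0.0005,0,0,0,0,0,0.0005,0,0,0,0,0,0.0005,0,0,0,0,0,0.0005,0,0,0,0,0,0.0005,0,0,0,0,0,0.0005,0,0,0,0,0,0.0005,0,0,0,0,0,0.0005,0,0,0,0,0,0.0005,0,0,0,0,0,0,0,0,0])

```text
time: 20.45
tcp_pos: [0.6353, 0.2423, 0.1311]
tool_rot: [[-0.945, 0.326, -0.0], [0.326, 0.945, -0.0], [0.0, -0.0, -1.0]]
contact_force: [-0.1, 0.1, -4.5]
gripper_width: 0.0193
gripper_force: 55.0
```

Call:
play_rows(rows=[0,0,0.0004,0,0,0,0,0,0.0004,0,0,0,0,0,0.0004,0,0,0,0,0,0.0004,0,0,0,0,0,0.0004,0,0,0,0,0,0.0004,0,0,0,0,0,0,0,0,0,0,0,0,0,0,0,0,0,0,0,0,0,0,0,0,0,0,0])

```text
time: 21.45
tcp_pos: [0.6354, 0.2422, 0.1289]
tool_rot: [[-0.945, 0.326, 0.0], [0.326, 0.945, 0.0], [-0.0, 0.0, -1.0]]
contact_force: [0.8, -0.2, -4.2]
gripper_width: 0.0192
gripper_force: 55.0
```

Call:
play_rows(rows=[0,0,0.0003,0,0,0,0,0,0.0003,0,0,0,0,0,0.0003,0,0,0,0,0,0.0003,0,0,0,0,0,0,0,0,0,0,0,0,0,0,0,0,0,0,0,0,0,0,0,0,0,0,0,0,0,0,0,0,0,0,0,0,0,0,0])

```text
time: 22.45
tcp_pos: [0.6353, 0.2423, 0.1284]
tool_rot: [[-0.945, 0.326, 0.0], [0.326, 0.945, 0.0], [-0.0, 0.0, -1.0]]
contact_force: [-4.1, -0.2, 4.9]
gripper_width: 0.0192
gripper_force: 55.0
```

On the floor (+9 N). I ease off slightly, open, then back away.

Call:
play_rows(rows=[0,0,-0.0006,0,0,0,0,0,0,0,0,0,0,0,0,0,0,0,0,0,0,0,0,0,0,0,0,0,0,0,0,0,0,0,0,0,0,0,0,0,0,0,0,0,0,0,0,0,0,0,0,0,0,0,0,0,0,0,0,0])

```text
time: 23.45
tcp_pos: [0.6354, 0.2423, 0.1284]
tool_rot: [[-0.945, 0.326, 0.0], [0.326, 0.945, 0.0], [-0.0, 0.0, -1.0]]
contact_force: [-4.4, -1.1, 4.9]
gripper_width: 0.0194
gripper_force: 55.0
```

Call:
play_rows(rows=[0,0,0,0,0,0,0,0,0,0,0,0,0,0,0,0,0,0,0,0,0,0,0,0,0,0,0,0,0,0,0,0,0,0,0,0,0,0,0,0,0,0,0,0,0,0,0,0,0,0,0,0,0,0,0,0,0,0,0,0], fingers=1)

```text
time: 24.45
tcp_pos: [0.6353, 0.2423, 0.1283]
tool_rot: [[-0.945, 0.326, 0.0], [0.326, 0.945, -0.0], [-0.0, -0.0, -1.0]]
contact_force: [-0.1, 0.0, -0.4]
gripper_width: 0.0919
gripper_force: 0.0
```

Call:
play_rows(rows=[0,0,-0.005,0,0,0,0,0,-0.015,0,0,0,0,0,-0.03,0,0,0,0,0,-0.03,0,0,0,0,0,-0.03,0,0,0,0,0,-0.03,0,0,0,0.03,0,-0.01,0,0,0,0.03,0,0,0,0,0,0.03,0,0,0,0,0,0,0,0,0,0,0])

```text
time: 25.45
tcp_pos: [0.5472, 0.273, 0.2803]
tool_rot: [[-0.946, 0.323, 0.0], [0.323, 0.946, 0.001], [0.0, 0.001, -1.0]]
contact_force: [-0.2, 0.0, 0.3]
gripper_width: 0.0929
gripper_force: 0.0
```

```bash
python3 - <<'E'
from w import *
im,d,i=shot("scene","s5.png")
v,u=np.nonzero(d>0);w=world("scene",np.c_[u,v],d[d>0],i);rgb=im[d>0].astype(int)
br=(rgb[:,0]>1.15*rgb[:,1])&(rgb[:,1]>1.2*rgb[:,2])&(np.hypot(w[:,0]-.639,w[:,1]-.241)<.06)
rd=(rgb[:,0]>2*rgb[:,1])&(rgb[:,0]>60)&(np.hypot(w[:,0]-.509,w[:,1]+.006)<.03)
for n,q in(("blade",br&(w[:,2]<.022)),("knob",br&(w[:,2]>.094)),("red",rd)):
    print(n,q.sum(),np.percentile(w[q][:,2],[1,50,99]).round(4),cv2.minAreaRect((w[q][:,:2]*1000).astype(np.float32)))
cv2.imwrite("pics/c5.png",cv2.resize(cv2.imread("pics/s5.png")[160:460,260:560],(600,600)))
E
```

```text
25.45 [0.5472 0.273  0.2803] tilt [ 1.e-04  1.e-03 -1.e+00] F [-0.21  0.04  0.28] w 0.0928808933457578
blade 645 [0.008  0.0147 0.0213] ((637.3873291015625, 237.3583984375), (53.056827545166016, 62.71112060546875), 57.03858947753906)
knob 102 [0.0944 0.101  0.1059] ((640.35302734375, 241.4226531982422), (17.25461769104004, 16.922292709350586), 52.693790435791016)
red 188 [0.085  0.0931 0.0953] ((509.19378662109375, -5.04241943359375), (40.214847564697266, 34.47114562988281), 31.240304946899414)
```

View pics/c5.png

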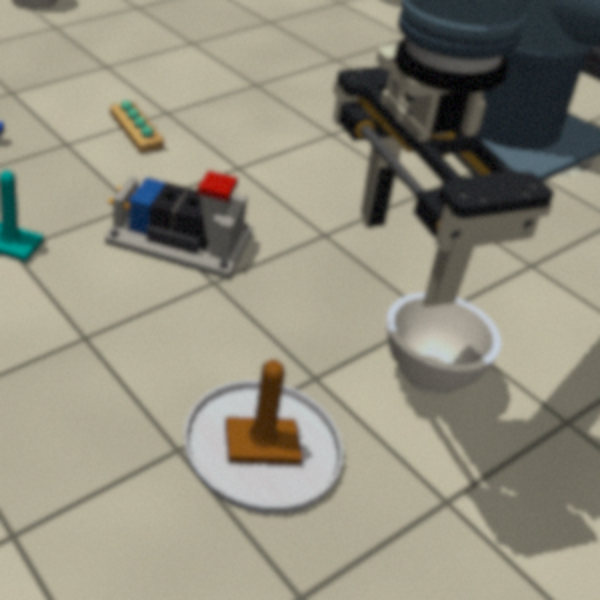

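The paddle stands upright in the middle of the tray at (265,440). The wedge is still down at (217,185), the bystanders are in place, and the fingertips hang about 0.2 m up, clear of the mortar.

```bash
python3 -c "
from station import *
print(finish_job())"
```

```text
the job is handed in; nothing more can be done
None
```

The job is handed in; no verdict came back. The wedge was pressed down with about 27 N and stayed down when the paddle lifted off, and the paddle stands upright near the centre of the tray with the mortar and marble board untouched.

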